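# Transfer the sorter's sample jars to the retention rack in lane order

## Task

Move the four sample jars from the collection rail into the white retention rack, keeping the order of the row: the jar next to the rail's black end goes into the compartment next to the rack's black end, and so on down the line. Set each jar down gently (not dropped), upright on the floor of its own compartment without tipping any over, and let go of them all; the rest of the bench is not part of the job.

Things in the scene. Friction and masses are not known exactly. Their poses are not given: they have to be found in the camera images.
- jar_red: Sealed sample jar with a red screw lid: a clear round plastic jar with kernels inside, 42 mm in diameter and 75 mm tall overall, the lid (also 42 mm in diameter) being its top 18 mm; 60 to 130 g. Origin at the centre of its underside, z up along its axis. It stands upright in the red cup of the collection rail at the start.
- jar_blue: Sealed sample jar with a blue screw lid: a clear round plastic jar with kernels inside, 42 mm in diameter and 75 mm tall overall, the lid (also 42 mm in diameter) being its top 18 mm; 60 to 130 g. Origin at the centre of its underside, z up along its axis. It stands upright in the blue cup of the collection rail at the start.
- jar_green: Sealed sample jar with a green screw lid: a clear round plastic jar with kernels inside, 42 mm in diameter and 75 mm tall overall, the lid (also 42 mm in diameter) being its top 18 mm; 60 to 130 g. Origin at the centre of its underside, z up along its axis. It stands upright in the green cup of the collection rail at the start.
- jar_yellow: Sealed sample jar with a yellow screw lid: a clear round plastic jar with kernels inside, 42 mm in diameter and 75 mm tall overall, the lid (also 42 mm in diameter) being its top 18 mm; 60 to 130 g. Origin at the centre of its underside, z up along its axis. It stands upright in the yellow cup of the collection rail at the start.
- cup_red: The red square cup of the collection rail, fixed: 56 mm square, 30 mm tall, open on top, walls and floor 2.5 mm thick. Origin at the centre of its underside, 8 mm above the bench; x, y parallel to the rail's, z up. It holds the jar with the red lid at the start; the cups' order along the rail varies.
- cup_blue: The blue square cup of the collection rail, fixed: 56 mm square, 30 mm tall, open on top, walls and floor 2.5 mm thick. Origin at the centre of its underside, 8 mm above the bench; x, y parallel to the rail's, z up. It holds the jar with the blue lid at the start; the cups' order along the rail varies.
- cup_green: The green square cup of the collection rail, fixed: 56 mm square, 30 mm tall, open on top, walls and floor 2.5 mm thick. Origin at the centre of its underside, 8 mm above the bench; x, y parallel to the rail's, z up. It holds the jar with the green lid at the start; the cups' order along the rail varies.
- cup_yellow: The yellow square cup of the collection rail, fixed: 56 mm square, 30 mm tall, open on top, walls and floor 2.5 mm thick. Origin at the centre of its underside, 8 mm above the bench; x, y parallel to the rail's, z up. It holds the jar with the yellow lid at the start; the cups' order along the rail varies.
- rail: Collection rail, fixed: flat aluminium bar 66 x 256 mm with four coloured cups in a row, 62 mm apart. A black end block (66 mm across, 18 mm long, 36 mm tall) marks one end. Origin: middle of the bar's underside, on the bench; y along the row towards the black end (cup centres at y = 93, 31, -31, -93 mm, x = 0), z up. It may point any way, on the left or right.
- rack: Retention rack, fixed: white plastic carrier 66 x 252 mm, four compartments in a row, 62 mm apart, each 58 mm square inside; floor and walls 4 mm thick, 34 mm tall. A black block (66 x 18 mm, 36 mm tall) marks one end. Origin: middle of its underside, on the bench; y along the row towards the black end (centres at y = 93, 31, -31, -93 mm, x = 0), z up. Empty; may point any way.

How it is judged (in metres and radians):
At the end, for the whole second after the job is handed in: Jars upright (0.12 rad), at rest, each in the compartment whose place from the rack's black end is its cup's place from the rail's black end: within 12 mm of its centre along and across, underside within 5 mm of its floor (x of jar_red in the frame of rack between -0.012 and 0.012 m and z of jar_red in the frame of rack between -0.001 and 0.009 m and angle between each of jar_red, jar_blue, jar_green, jar_yellow's own z axis and vertical below 0.12 rad and linear speed of each of jar_red, jar_blue, jar_green, jar_yellow below 0.02 m/s and angular speed of each of jar_red, jar_blue, jar_green, jar_yellow below 0.2 rad/s and ((y of cup_red in the frame of rail between 0.073 and 0.113 m and y of jar_red in the frame of rack between 0.081 and 0.105 m) or (y of cup_red in the frame of rail between 0.011 and 0.051 m and y of jar_red in the frame of rack between 0.019 and 0.043 m) or (y of cup_red in the frame of rail between -0.051 and -0.011 m and y of jar_red in the frame of rack between -0.043 and -0.019 m) or (y of cup_red in the frame of rail between -0.113 and -0.073 m and y of jar_red in the frame of rack between -0.105 and -0.081 m)) and x of jar_blue in the frame of rack between -0.012 and 0.012 m and z of jar_blue in the frame of rack between -0.001 and 0.009 m and ((y of cup_blue in the frame of rail between 0.073 and 0.113 m and y of jar_blue in the frame of rack between 0.081 and 0.105 m) or (y of cup_blue in the frame of rail between 0.011 and 0.051 m and y of jar_blue in the frame of rack between 0.019 and 0.043 m) or (y of cup_blue in the frame of rail between -0.051 and -0.011 m and y of jar_blue in the frame of rack between -0.043 and -0.019 m) or (y of cup_blue in the frame of rail between -0.113 and -0.073 m and y of jar_blue in the frame of rack between -0.105 and -0.081 m)) and x of jar_green in the frame of rack between -0.012 and 0.012 m and z of jar_green in the frame of rack between -0.001 and 0.009 m and ((y of cup_green in the frame of rail between 0.073 and 0.113 m and y of jar_green in the frame of rack between 0.081 and 0.105 m) or (y of cup_green in the frame of rail between 0.011 and 0.051 m and y of jar_green in the frame of rack between 0.019 and 0.043 m) or (y of cup_green in the frame of rail between -0.051 and -0.011 m and y of jar_green in the frame of rack between -0.043 and -0.019 m) or (y of cup_green in the frame of rail between -0.113 and -0.073 m and y of jar_green in the frame of rack between -0.105 and -0.081 m)) and x of jar_yellow in the frame of rack between -0.012 and 0.012 m and z of jar_yellow in the frame of rack between -0.001 and 0.009 m and ((y of cup_yellow in the frame of rail between 0.073 and 0.113 m and y of jar_yellow in the frame of rack between 0.081 and 0.105 m) or (y of cup_yellow in the frame of rail between 0.011 and 0.051 m and y of jar_yellow in the frame of rack between 0.019 and 0.043 m) or (y of cup_yellow in the frame of rail between -0.051 and -0.011 m and y of jar_yellow in the frame of rack between -0.043 and -0.019 m) or (y of cup_yellow in the frame of rail between -0.113 and -0.073 m and y of jar_yellow in the frame of rack between -0.105 and -0.081 m))); the robot touches nothing.
It fails at once if a jar is tipped over (angle between any of jar_red, jar_blue, jar_green, jar_yellow's own z axis and vertical above 0.8 rad).
It fails at once if a jar is dropped (falls freely by some 20 mm or more) ((linear speed of jar_red above 0.6 m/s and contact force between the fingers and jar_red below 0.1 N) or (linear speed of jar_blue above 0.6 m/s and contact force between the fingers and jar_blue below 0.1 N) or (linear speed of jar_green above 0.6 m/s and contact force between the fingers and jar_green below 0.1 N) or (linear speed of jar_yellow above 0.6 m/s and contact force between the fingers and jar_yellow below 0.1 N)).
It also fails if it takes over 101 s, if anything falls off the work surface, if the arm or the gripper's body presses on something with over 40 N, if the wrist force passes 120 N, or if a joint passes its speed limit or range.

## Robot

A 6-joint arm with a two-finger parallel gripper is mounted at the origin on the work surface. World frame = base frame: x ahead of the robot, y to its left, z up, the work surface at z = 0. Lengths are in m, angles in degrees, forces in N, time in s.
With the tool pointing down it reaches from about 0.25 to 0.725 m from the base axis. Payload 9.7 kg.
Tool frame: the origin (TCP) lies on the centre line of the jaws, within the pads' length; the fingertips stand 17 mm ahead of it and the grasp point (between the pads) lies 2 mm behind it (bot.tip_extent is the distance from the TCP to the fingertips, in m); z points along the fingers, y is the line along which they close (so a half turn about z gives the same grasp; the last joint's range is limited). The gripper opens to 85 mm and grips with 20 to 120 N. Pads are 22 mm wide; open, the fingers measure 114 mm over their backs; the gripper's body (76 mm by 85 mm) begins 54 mm behind the grasp point. The pads swing forward as they close: fully open they stand 13 mm farther back than shut.
Start: joints at [63.14, 4.979, 10.078, 95.1, 0, 90], TCP at [0.248, 0.491, 0.248] pointing down, gripper open.
Joint ranges: [-179.16, 179.16], [-48.56, 103.87], [-65.8, 70.77], [-126.05, 130.52], [-82.76, 87.17], [-180, 180]. Speed limits (degrees/s): [127.2, 127.2, 147.25, 180, 180, 180].

## Interface

Orientations are given as [roll, pitch, yaw] about the fixed x, y, z axes, in that order (R = Rz(yaw) Ry(pitch) Rx(roll)).
In Python, from workcell import bot gives the robot as it stands.
- The arm moves only by the tool carry_out, never from a script. Its argument "moves" is text: rows parted by semicolons, each of 7 numbers parted by spaces: the shift along the tool's x, y, z in mm, then the turn, a rotation vector about the tool's x, y, z in degrees, then the finger opening in mm, from 0 to 85.4. A call has 1 to 20 rows; each row is the pose to reach, as a shift and turn from the pose commanded when the call began, along the tool's axes at that moment; what a row does not reach only later rows make up. A row lasts 1/10 s, in which the tool goes at most 50 mm and 8.59 degrees, less where a joint would pass 70% of its speed; a pose out of reach is approached as far as the arm can. A call with a gripper value outside its range is refused whole. The fingers move at their own pace and stop on an object; "force" is the grip in N (left out, the last holds). Time passes only in rows, so rows that repeat a pose let the fingers close. It gives the time, the measured TCP pose, the force, the opening and the grip force at its end, in the units of the state.
- bot.get_obs(): the state, without advancing time (a new reading comes with each control period).
- bot.camera(name): name is "side" or "top"; returns a dict with "img" (420x560x3 uint8, red, green, blue), "mtx" (3x3 intrinsics, pixels), "position" and "orientation" of the camera in the world. Camera axes: x right, y up, looking along -z (the intrinsics and any distortion apply to the point x, -y, -z); pixel columns grow to the right and rows downward; lengths in m; the calibration is good to about 2 mm. A picture is of the moment at which its call begins. There is no depth.
- bot.job_done(): hands the job in; it is judged then, once.
The state is a dict: "time": time; "q": joint angles; "qd": joint speeds; "joint_efforts": joint torques, N m; "ee_pos": TCP position; "tcp_rot": TCP orientation; "wrist_force": force on the tool from outside, world axes, zero at the start; "torque": the same for the moment, N m; "opening": finger opening in m; "grasp_force": force on a finger pad.
Only numpy, scipy, OpenCV 4.12 (cv2) and the standard library are available. Lean on these libraries where they do the work, as an engineer would, in place of code of your own. Each camera call takes 0.05 s, during which the arm holds its last target. There are 200 camera calls.

## Working session

There is one attempt and no reset: what is moved stays moved. The work goes in short steps, Python scripts to look and compute and a tool call to move; the robot and the scene stay as the last step left them, time stands still between calls to the robot, and variables do not carry over. Pictures are saved under pics/ and viewed, at most 14 in all, crops included, and the job is handed in when it is done.

Besides the shell and the picture viewer there is one more tool, called after "Emit:" in YAML: its name, and indented under it one key for each argument. carry_out: Moves the arm, as the interface text tells. Its arguments: {"type":"object","properties":{"moves":{"type":"string"},"force":{"type":"number"}},"required":["moves"]}

```bash
mkdir -p pics; ls
python3 - <<'E'
from workcell import bot
import cv2
o=bot.get_obs(); print(o['time'],o['ee_pos'],o['tcp_rot'],o['opening'],bot.tip_extent)
for n in ['top','side']:
    c=bot.camera(n); cv2.imwrite(f'pics/{n}0.png',c['img'][:,:,::-1]); print(n,c['mtx'],c['position'],c['orientation'],c.keys())
E
```

```text
pics
0.0 [0.24840684 0.49047453 0.24758492] [-1.79923259e+02 -1.36609649e-03  1.53140809e+02] 0.08552595526016489 0.017
top [[385.7721109    0.         278.31055854]
 [  0.         385.7721109  213.81298521]
 [  0.           0.           1.        ]] [ 0.47481987 -0.03749344  0.75982448] [  3.96720787   2.04466884 -91.27403522] dict_keys(['img', 'mtx', 'position', 'orientation'])
side [[388.70010574   0.         275.50385222]
 [  0.         388.70010574 212.78357448]
 [  0.           0.           1.        ]] [0.45053036 0.58504865 0.47463738] [  54.23760867   -0.76349808 -170.47957481] dict_keys(['img', 'mtx', 'position', 'orientation'])
```

View pics/top0.png

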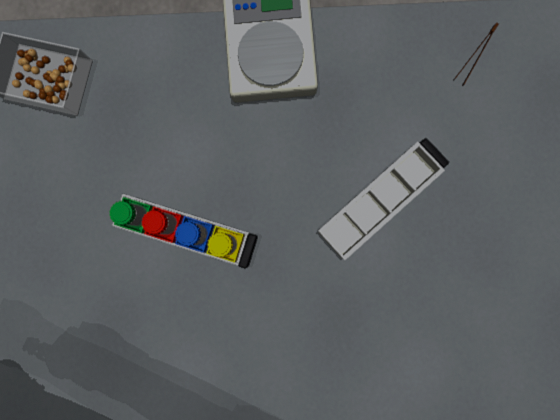

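View pics/side0.png

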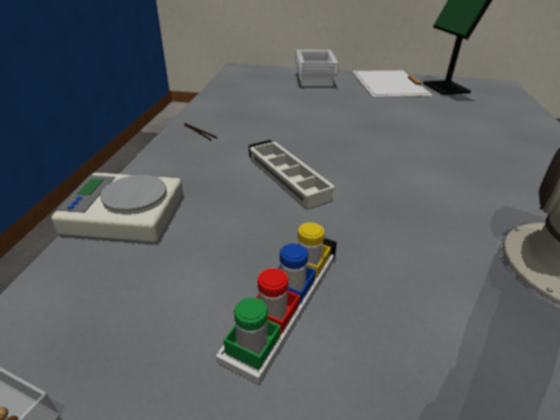

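```bash
cat > h.py <<'E'
import numpy as np, cv2
from workcell import bot
from scipy.spatial.transform import Rotation as R
def cam(n):
    c=bot.camera(n); c['R']=R.from_euler('xyz',c['orientation'],degrees=True).as_matrix(); return c
def proj(c,P):
    p=(np.atleast_2d(P)-c['position'])@c['R']; K=c['mtx']
    return np.c_[K[0,2]+K[0,0]*p[:,0]/-p[:,2], K[1,2]-K[1,1]*p[:,1]/-p[:,2]]
def ray(c,u,v,z):
    K=c['mtx']; d=c['R']@np.array([(u-K[0,2])/K[0,0],-(v-K[1,2])/K[1,1],-1]); s=(z-c['position'][2])/d[2]
    return c['position']+s*d
E
python3 - <<'E'
from h import *
c=cam('top'); im=c['img'][:,:,::-1].copy()
a=cv2.resize(im[185:275,100:265],None,fx=4.8,fy=4.8,interpolation=cv2.INTER_CUBIC)
b=cv2.resize(im[130:270,310:455],None,fx=4.2,fy=4.2,interpolation=cv2.INTER_CUBIC)
cv2.imwrite('pics/a.png',a); cv2.imwrite('pics/b.png',b)
E
```

```text
(no output)
```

View pics/a.png

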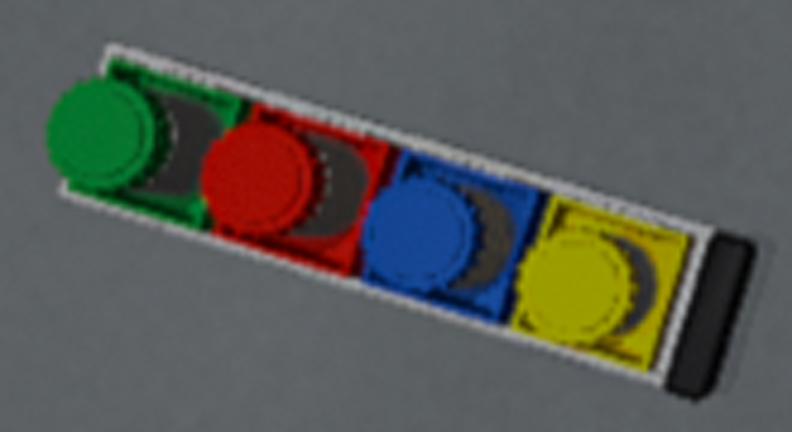

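View pics/b.png

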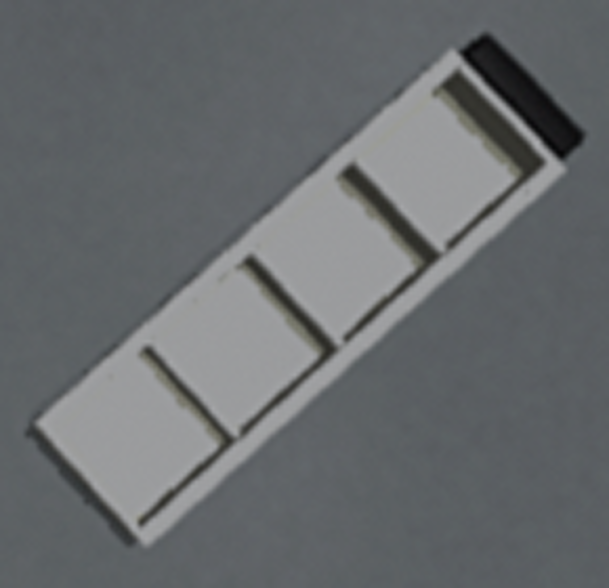

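```bash
cat >> h.py <<'E'
def crop2px(p,s,off): return (np.array(p,float)+.5)/s-.5+np.array(off)
def frame(pose,P):
    x,y,a=pose; P=np.atleast_2d(P); c,s=np.cos(a),np.sin(a)
    return np.c_[x+c*P[:,0]-s*P[:,1], y+s*P[:,0]+c*P[:,1], P[:,2]]
E
python3 - <<'E'
from h import *
c=cam('top'); im=c['img'][:,:,::-1].copy()
rl=crop2px([(108,45),(62,190),(712,228),(662,382)],4.8,(100,185))
rk=crop2px([(35,425),(145,545),(458,48),(565,170)],4.2,(310,130))
out={}
for n,px,z in [('rail',rl,.008),('rack',rk,.034)]:
    P=np.array([ray(c,u,v,z) for u,v in px]); a,b=(P[0]+P[1])/2,(P[2]+P[3])/2
    print(n,P.round(4).tolist(),'len',np.linalg.norm(b-a),np.linalg.norm(P[1]-P[0]),np.linalg.norm(P[3]-P[2]))
    d=(b-a)[:2]; yaw=np.arctan2(d[1],d[0])-np.pi/2; m=(a+b)/2
    out[n]=np.array([m[0],m[1],yaw]); print(out[n],np.degrees(yaw))
Y=[.093,.031,-.031,-.093]
t=np.linspace(0,2*np.pi,40)
big=cv2.resize(im,None,fx=4,fy=4,interpolation=cv2.INTER_CUBIC)
def dr(P,col): cv2.polylines(big,[(((proj(c,P)+.5)*4-.5)).round().astype(int)],True,col,1)
for y in Y:
    for z in (.0855,.0675): dr(frame(out['rail'],np.c_[.021*np.cos(t),y+.021*np.sin(t),0*t+z]),(255,255,255) if z>.08 else (255,0,255))
    q=np.array([[1,1],[1,-1],[-1,-1],[-1,1]])
    dr(frame(out['rail'],np.c_[.028*q[:,0],y+.028*q[:,1],0*q[:,0]+.038]),(255,255,0))
    dr(frame(out['rack'],np.c_[.029*q[:,0],y+.029*q[:,1],0*q[:,0]+.034]),(0,0,255))
    dr(frame(out['rack'],np.c_[.029*q[:,0],y+.029*q[:,1],0*q[:,0]+.004]),(255,0,0))
for n in out: print(n,frame(out[n],np.c_[np.zeros(4),Y,np.zeros(4)])[:,:2].round(4).tolist())
cv2.imwrite('pics/c.png',np.vstack([cv2.resize(big[740:1100,400:1060],(640,349)),np.zeros((5,640,3),np.uint8)]) if 0 else big[740:1100,400:1060])
cv2.imwrite('pics/d.png',big[520:1080,1240:1820])
np.savez('pose.npz',**out)
E
```

```text
rail [[0.5748, 0.2984, 0.008], [0.5151, 0.3173, 0.008], [0.4932, 0.0483, 0.008], [0.4314, 0.0697, 0.008]] len 0.26217301324223485 0.06265684099008242 0.06544332899235987
[ 0.50363305  0.18342541 -3.46237782] -198.379636043103
rack [[0.492, -0.0863, 0.034], [0.4378, -0.1333, 0.034], [0.6568, -0.2808, 0.034], [0.6001, -0.3253, 0.034]] len 0.25314466134287744 0.07176889716517752 0.07207514415881291
[ 0.54667802 -0.20642274 -2.43884012] -139.73524555561835
rail [[0.4743, 0.0952], [0.4939, 0.154], [0.5134, 0.2128], [0.533, 0.2717]]
rack [[0.6068, -0.2774], [0.5667, -0.2301], [0.5266, -0.1828], [0.4866, -0.1355]]
```

View pics/c.png

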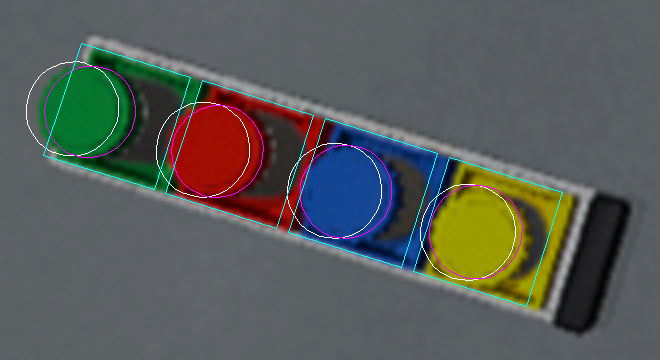

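View pics/d.png

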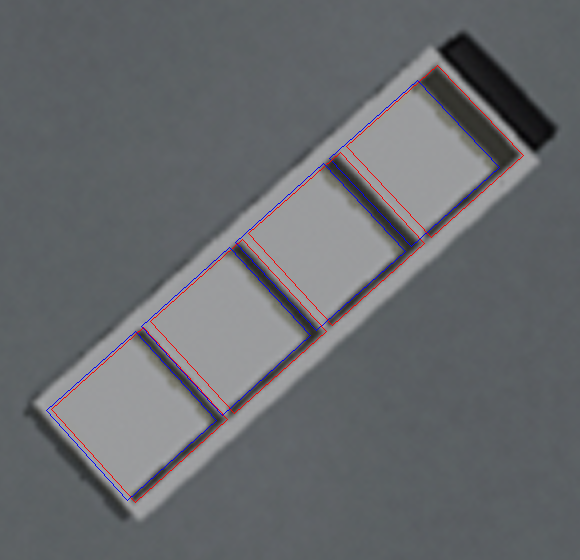

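```bash
cat > ov.py <<'E'
from h import *
o=np.load('pose.npz'); rail,rack=o['rail'].copy(),o['rack'].copy()
Y=[.093,.031,-.031,-.093]; t=np.linspace(0,2*np.pi,40); q=np.array([[1,1],[1,-1],[-1,-1],[-1,1]])
E
python3 - <<'E'
from ov import *
s=.006; rail[:2]+=s*np.array([-np.sin(rail[2]),np.cos(rail[2])])
np.savez('pose.npz',rail=rail,rack=rack)
for n in ('side','top'):
    c=cam(n); im=c['img'][:,:,::-1].copy(); k=4 if n=='top' else 3
    big=cv2.resize(im,None,fx=k,fy=k,interpolation=cv2.INTER_CUBIC)
    def dr(P,col): cv2.polylines(big,[(((proj(c,P)+.5)*k-.5)).round().astype(int)],True,col,1)
    for y in Y:
        dr(frame(rail,np.c_[.021*np.cos(t),y+.021*np.sin(t),0*t+.0855]),(255,255,255))
        dr(frame(rail,np.c_[.028*q[:,0],y+.028*q[:,1],0*q[:,0]+.038]),(255,255,0))
        dr(frame(rack,np.c_[.029*q[:,0],y+.029*q[:,1],0*q[:,0]+.034]),(0,0,255))
        dr(frame(rack,np.c_[.029*q[:,0],y+.029*q[:,1],0*q[:,0]+.004]),(255,0,0))
    if n=='side': cv2.imwrite('pics/s1.png',big[400:1150,600:1050].copy()[:600+0] if 0 else cv2.resize(big[400:1150,600:1050],(360,600)))
    else: cv2.imwrite('pics/t1.png',big[740:1100,400:1060])
    if n=='side': s1=cv2.resize(big[400:1150,600:1050],(360,600))
    else: t1=cv2.resize(big[740:1100,400:1060],(440,240)); 
z=np.zeros((600,800,3),np.uint8); z[:, :360]=s1; z[:240,360:]=t1; cv2.imwrite('pics/e.png',z)
E
```

```text
(no output)
```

View pics/e.png

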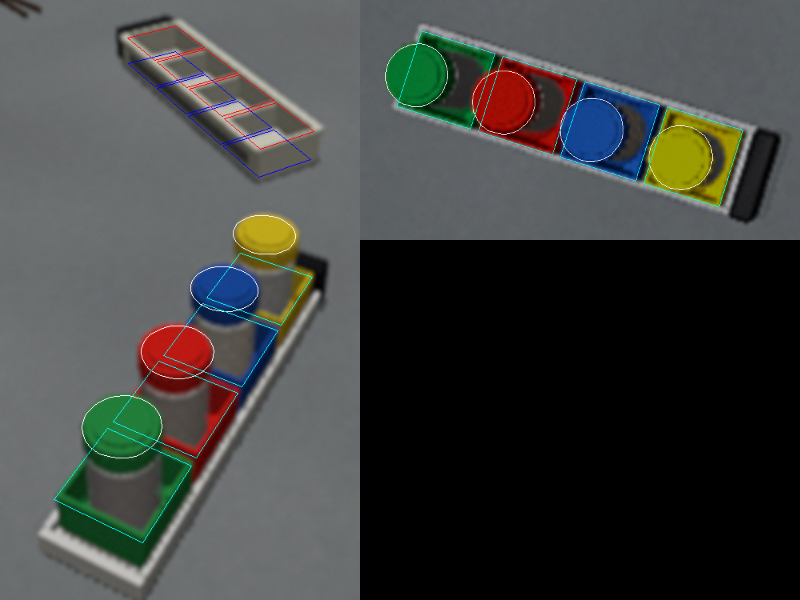

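```bash
cat > plan.py <<'E'
import sys
from ov import *
# usage: plan.py rail|rack idx z
f,i,z=sys.argv[1],int(sys.argv[2]),float(sys.argv[3])
b=bot.get_obs(); p=rail if f=='rail' else rack
T=frame(p,[[0,Y[i],z]])[0]; yaw=(71.6 if f=='rail' else 130.3)
R0=R.from_euler('xyz',b['tcp_rot'],degrees=True); R1=R.from_euler('xyz',[180,0,yaw],degrees=True)
print('t',round(b['time'],2),'pos',b['ee_pos'].round(4),'rot',b['tcp_rot'].round(2),'open',round(b['opening'],4),'F',b['wrist_force'].round(2),'g',b['grasp_force'])
print('target',T.round(4),'shift mm',(R0.inv().apply(T-b['ee_pos'])*1000).round(1),'turn',(R0.inv()*R1).as_rotvec(degrees=True).round(2))
E
python3 plan.py rail 0 0.12; python3 -c "
from ov import *
print(np.degrees([rail[2],rack[2]])%180)"
```

```text
t 0.3 pos [0.2485 0.4906 0.248 ] rot [-179.97   -0.    153.14] open 0.0856 F [ 0.03 -1.41  0.3 ] g 0.0
target [0.4724 0.0895 0.12  ] shift mm [-381.  -256.6  128.2] turn [-2.000e-02  2.000e-02  8.154e+01]
[161.62036396  40.26475444]
```

Emit:
carry_out:
  moves: "-38 -26 0 0 0 8 85; -76 -51 0 0 0 16 85; -114 -77 0 0 0 24 85; -152 -103 0 0 0 32 85; -190 -128 0 0 0 41 85; -228 -154 20 0 0 49 85; -267 -180 40 0 0 57 85; -305 -205 60 0 0 65 85; -343 -231 80 0 0 73 85; -365 -246 100 0 0 78 85; -381 -256.6 120 0 0 81.5 85; -381 -256.6 128 0 0 81.5 85; -381 -256.6 128 0 0 81.5 85; -381 -256.6 128 0 0 81.5 85"
  force: 40

```text
time: 1.7
ee_pos: [0.4724, 0.0903, 0.121]
tcp_rot: [180.0, -0.0, 71.7]
wrist_force: [0.3, 0.1, 0.1]
opening: 0.0851
grasp_force: 0.0
```

```bash
python3 plan.py rail 0 0.0675
python3 - <<'E'
from h import *
s=cam('side')['img'][:,:,::-1]; t=cam('top')['img'][:,:,::-1]
z=np.zeros((420,800,3),np.uint8); z[:,:400]=cv2.resize(s[150:400,180:420],(400,420)); z[:,400:]=cv2.resize(t[150:300,110:270],(400,420))
cv2.imwrite('pics/f.png',z)
E
```

```text
t 1.7 pos [0.4724 0.0903 0.121 ] rot [ 1.7998e+02 -2.0000e-02  7.1740e+01] open 0.0851 F [0.29 0.08 0.14] g 0.0
target [0.4724 0.0895 0.0675] shift mm [-0.8  0.3 53.5] turn [ 0.02 -0.02  0.14]
```

View pics/f.png

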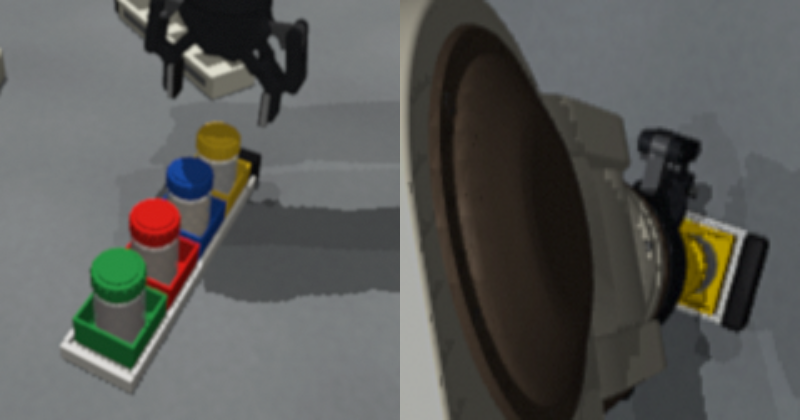

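The side view shows the fingers straddling the yellow jar, about (215,110) in the left half, and closing across the row. I'll descend and grip.

Emit:
carry_out:
  moves: "-0.8 0.3 10 0 0 0 85; -0.8 0.3 25 0 0 0 85; -0.8 0.3 40 0 0 0 85; -0.8 0.3 50 0 0 0 85; -0.8 0.3 53 0 0 0 85; -0.8 0.3 53 0 0 0 60; -0.8 0.3 53 0 0 0 50; -0.8 0.3 53 0 0 0 38; -0.8 0.3 53 0 0 0 36; -0.8 0.3 53 0 0 0 36; -0.8 0.3 53 0 0 0 36; -0.8 0.3 53 0 0 0 36; -0.8 0.3 53 0 0 0 36"
  force: 40

```text
time: 3.1
ee_pos: [0.4728, 0.0889, 0.0679]
tcp_rot: [180.0, -0.0, 71.6]
wrist_force: [-1.5, 0.6, 5.6]
opening: 0.041
grasp_force: 40.0
```

```bash
python3 plan.py rail 0 0.0675;python3 plan.py rack 0 0.1675
```

```text
t 3.1 pos [0.4728 0.0889 0.0679] rot [ 1.7995e+02 -3.0000e-02  7.1640e+01] open 0.041 F [-1.51  0.64  5.58] g 40.03116370542557
target [0.4724 0.0895 0.0675] shift mm [ 0.5 -0.5  0.4] turn [ 0.05 -0.03  0.04]
t 3.1 pos [0.4728 0.0889 0.0679] rot [ 1.7995e+02 -3.0000e-02  7.1640e+01] open 0.041 F [-1.51  0.64  5.58] g 40.03116370542557
target [ 0.6068 -0.2774  0.1675] shift mm [-305.4  242.6  -99.5] turn [ 6.000e-02 -1.000e-02 -5.866e+01]
```

Emit:
carry_out:
  moves: "0 0 -8 0 0 0 36; 0 0 -25 0 0 0 36; 0 0 -50 0 0 0 36; 0 0 -75 0 0 0 36; 0 0 -93 0 0 0 36; 0 0 -100 0 0 0 36; -12 10 -100 0 0 -2 36; -36 29 -100 0 0 -7 36; -64 51 -100 0 0 -12 36; -95 75 -100 0 0 -18 36; -126 100 -100 0 0 -24 36; -157 125 -100 0 0 -30 36; -188 149 -100 0 0 -36 36; -219 174 -100 0 0 -42 36; -250 199 -100 0 0 -48 36; -275 219 -100 0 0 -53 36; -293 233 -100 0 0 -57 36; -303 241 -100 0 0 -58.7 36; -305.4 242.6 -100 0 0 -58.7 36; -305.4 242.6 -100 0 0 -58.7 36"

```text
time: 5.1
ee_pos: [0.6063, -0.2775, 0.1664]
tcp_rot: [-180.0, -0.1, 130.3]
wrist_force: [-0.4, 0.1, -2.0]
opening: 0.0413
grasp_force: 40.4
```

```bash
python3 plan.py rack 0 0.062
python3 - <<'E'
from h import *
s=cam('side')['img'][:,:,::-1]; t=cam('top')['img'][:,:,::-1]
z=np.zeros((420,800,3),np.uint8); z[:,:400]=cv2.resize(s[60:240,200:380],(400,420)); z[:,400:]=cv2.resize(t[120:280,300:460],(400,420))
cv2.imwrite('pics/g.png',z)
E
```

```text
t 5.1 pos [ 0.6063 -0.2775  0.1664] rot [-1.7997e+02 -8.0000e-02  1.3025e+02] open 0.0413 F [-0.35  0.07 -1.96] g 40.42417269316502
target [ 0.6068 -0.2774  0.062 ] shift mm [ -0.4   0.6 104.4] turn [-0.03 -0.08 -0.05]
```

View pics/g.png

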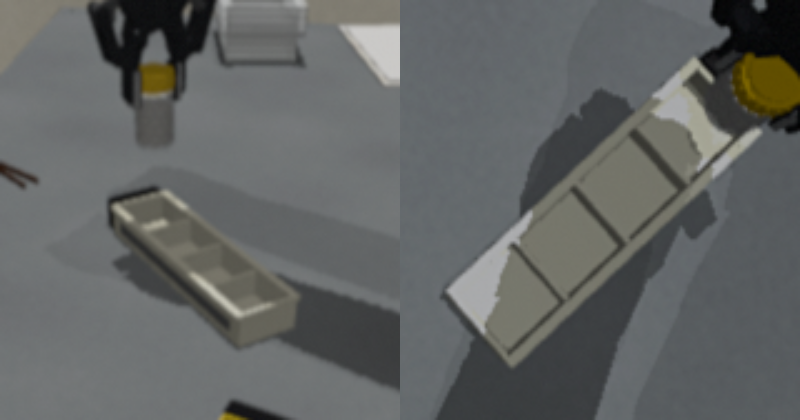

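The yellow jar is held upright, with its lid at about (772,82) in the right half, and sits above the black-end compartment. Lowering it now.

Emit:
carry_out:
  moves: "-0.4 0.6 10 0 0 0 36; -0.4 0.6 28 0 0 0 36; -0.4 0.6 48 0 0 0 36; -0.4 0.6 68 0 0 0 36; -0.4 0.6 84 0 0 0 36; -0.4 0.6 95 0 0 0 36; -0.4 0.6 100 0 0 0 36; -0.4 0.6 102 0 0 0 36; -0.4 0.6 103 0 0 0 36; -0.4 0.6 104 0 0 0 36; -0.4 0.6 104 0 0 0 36"

```text
time: 6.3
ee_pos: [0.6075, -0.2776, 0.0638]
tcp_rot: [180.0, 0.0, 130.3]
wrist_force: [-0.3, -0.7, -0.7]
opening: 0.0414
grasp_force: 40.4
```

```bash
python3 plan.py rack 0 0.062
```

```text
t 6.3 pos [ 0.6075 -0.2776  0.0638] rot [1.7998e+02 4.0000e-02 1.3034e+02] open 0.0414 F [-0.31 -0.74 -0.68] g 40.427687322953716
target [ 0.6068 -0.2774  0.062 ] shift mm [ 0.6 -0.4  1.8] turn [0.02 0.04 0.04]
```

Emit:
carry_out:
  moves: "0 0 1 0 0 0 36; 0 0 2 0 0 0 36; 0 0 2.3 0 0 0 36; 0 0 2.3 0 0 0 44; 0 0 2.3 0 0 0 50; 0 0 2.3 0 0 0 60; 0 0 2.3 0 0 0 75; 0 0 2.3 0 0 0 75; 0 0 2.3 0 0 0 75; 0 0 -8 0 0 0 75; 0 0 -30 0 0 0 80; 0 0 -60 0 0 0 85; 0 0 -90 0 0 0 85; 0 0 -110 0 0 0 85; 0 0 -110 0 0 0 85"

```text
time: 7.8
ee_pos: [0.6084, -0.2779, 0.1779]
tcp_rot: [179.9, 0.3, 130.3]
wrist_force: [-0.1, -0.3, 0.3]
opening: 0.0849
grasp_force: 0.0
```

```bash
python3 plan.py rail 1 0.1675
```

```text
t 7.8 pos [ 0.6084 -0.2779  0.1779] rot [179.85   0.31 130.34] open 0.0849 F [-0.06 -0.28  0.3 ] g 0.0
target [0.492  0.1483 0.1675] shift mm [400.3 187.2   8.7] turn [ 0.3   0.21 58.74]
```

Emit:
carry_out:
  moves: "16 7 0 0 0 2 85; 48 22 0 0 0 7 85; 84 39 0 0 0 12 85; 124 58 0 0 0 18 85; 164 77 0 0 0 24 85; 204 95 0 0 0 30 85; 244 114 0 0 0 36 85; 284 133 0 0 0 42 85; 324 152 2 0 0 48 85; 360 168 12 0 0 53 85; 384 180 25 0 0 57 85; 397 186 38 0 0 58.7 85; 400.3 187.2 48 0 0 58.7 85; 400.3 187.2 52 0 0 58.7 85; 400.3 187.2 52 0 0 58.7 85; 400.3 187.2 52 0 0 58.7 85; 400.3 187.2 52 0 0 58.7 85"

```text
time: 9.5
ee_pos: [0.4913, 0.1482, 0.1219]
tcp_rot: [180.0, -0.0, 71.6]
wrist_force: [0.1, -0.5, -0.0]
opening: 0.0847
grasp_force: 0.0
```

```bash
python3 plan.py rail 1 0.0675
python3 - <<'E'
from h import *
s=cam('side')['img'][:,:,::-1]; t=cam('top')['img'][:,:,::-1]
z=np.zeros((420,800,3),np.uint8); z[:,:400]=cv2.resize(s[120:360,190:430],(400,420)); z[:,400:]=cv2.resize(t[120:280,300:460],(400,420))
cv2.imwrite('pics/i.png',z)
E
```

```text
t 9.5 pos [0.4913 0.1482 0.1219] rot [ 1.7996e+02 -3.0000e-02  7.1590e+01] open 0.0847 F [ 0.14 -0.52 -0.  ] g 0.0
target [0.492  0.1483 0.0675] shift mm [ 0.2  0.5 54.4] turn [ 0.04 -0.03 -0.01]
```

View pics/i.png

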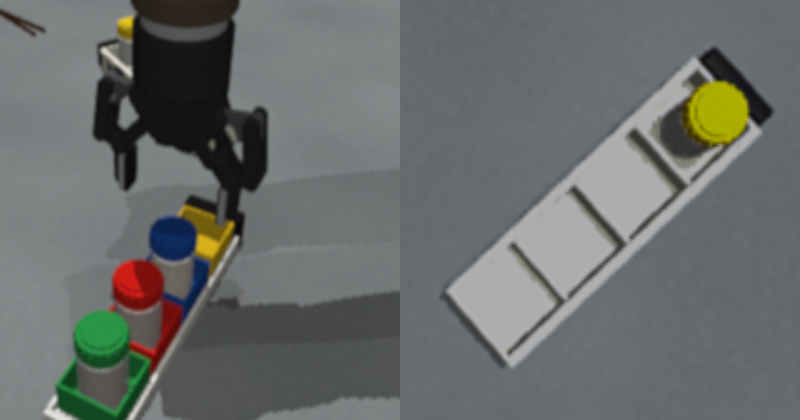

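Yellow stands upright in the black-end compartment, with its lid at about (718,112). The fingers now straddle the blue jar at about (172,240).

Emit:
carry_out:
  moves: "0.2 0.5 10 0 0 0 85; 0.2 0.5 25 0 0 0 85; 0.2 0.5 40 0 0 0 85; 0.2 0.5 50 0 0 0 85; 0.2 0.5 54 0 0 0 85; 0.2 0.5 54 0 0 0 60; 0.2 0.5 54 0 0 0 50; 0.2 0.5 54 0 0 0 38; 0.2 0.5 54 0 0 0 36; 0.2 0.5 54 0 0 0 36; 0.2 0.5 54 0 0 0 36; 0.2 0.5 54 0 0 0 36; 0.2 0.5 54 0 0 0 36"

```text
time: 10.9
ee_pos: [0.4918, 0.1491, 0.0681]
tcp_rot: [179.9, -0.1, 71.6]
wrist_force: [-0.3, 0.5, 6.3]
opening: 0.0409
grasp_force: 41.0
```

```bash
python3 plan.py rack 1 0.1675
python3 - <<'E'
from ov import *
c=cam('top')
m=cv2.inRange(cv2.cvtColor(c['img'],cv2.COLOR_RGB2HSV),(22,120,60),(35,255,255)); m[:,:380]=0
(x,y),r=cv2.minEnclosingCircle(max(cv2.findContours(m,0,2)[0],key=cv2.contourArea)); print(x,y,r)
P=ray(c,x,y,.072); print(P, np.linalg.norm(P[:2]-frame(rack,[[0,.093,0]])[0,:2]), proj(c,frame(rack,[[0,.093,.072]])))
E
```

```text
t 10.9 pos [0.4918 0.1491 0.0681] rot [ 1.7993e+02 -5.0000e-02  7.1640e+01] open 0.0409 F [-0.3   0.47  6.32] g 40.95949083566666
target [ 0.5667 -0.2301  0.1675] shift mm [-336.2  190.6  -99.5] turn [ 9.000e-02 -1.000e-02 -5.866e+01]
425.53424072265625 162.48629760742188 13.693466186523438
[ 0.60819007 -0.27826295  0.072     ] 0.0016545812926078067 [[425.07535832 163.2799221 ]]
```

Yellow is within about 2 mm of its compartment centre, and blue is gripped. Lifting and carrying blue.

Emit:
carry_out:
  moves: "0 0 -8 0 0 0 36; 0 0 -25 0 0 0 36; 0 0 -50 0 0 0 36; 0 0 -75 0 0 0 36; 0 0 -93 0 0 0 36; 0 0 -100 0 0 0 36; -13 8 -100 0 0 -2 36; -40 23 -100 0 0 -7 36; -70 40 -100 0 0 -12 36; -104 59 -100 0 0 -18 36; -138 78 -100 0 0 -24 36; -172 97 -100 0 0 -30 36; -206 117 -100 0 0 -36 36; -240 136 -100 0 0 -42 36; -274 155 -100 0 0 -48 36; -302 171 -100 0 0 -53 36; -323 183 -100 0 0 -57 36; -334 189 -100 0 0 -58.7 36; -336.2 190.6 -100 0 0 -58.7 36; -336.2 190.6 -100 0 0 -58.7 36"

```text
time: 12.95
ee_pos: [0.5661, -0.2302, 0.1665]
tcp_rot: [-180.0, -0.1, 130.2]
wrist_force: [0.1, 0.5, -1.3]
opening: 0.041
grasp_force: 40.6
```

```bash
python3 plan.py rack 1 0.062
```

```text
t 12.95 pos [ 0.5661 -0.2302  0.1665] rot [-1.7997e+02 -7.0000e-02  1.3025e+02] open 0.041 F [ 0.14  0.48 -1.29] g 40.58534950017929
target [ 0.5667 -0.2301  0.062 ] shift mm [ -0.5   0.6 104.5] turn [-0.03 -0.07 -0.05]
```

Emit:
carry_out:
  moves: "-0.5 0.6 10 0 0 0 36; -0.5 0.6 28 0 0 0 36; -0.5 0.6 48 0 0 0 36; -0.5 0.6 68 0 0 0 36; -0.5 0.6 84 0 0 0 36; -0.5 0.6 95 0 0 0 36; -0.5 0.6 100 0 0 0 36; -0.5 0.6 102 0 0 0 36; -0.5 0.6 104 0 0 0 36; -0.5 0.6 105 0 0 0 36; -0.5 0.6 106 0 0 0 36; -0.5 0.6 106 0 0 0 36; -0.5 0.6 106 0 0 0 36"

```text
time: 14.25
ee_pos: [0.5674, -0.2304, 0.0617]
tcp_rot: [180.0, 0.0, 130.3]
wrist_force: [1.1, -0.9, 0.5]
opening: 0.0409
grasp_force: 40.8
```

```bash
python3 plan.py rack 1 0.062
```

```text
t 14.25 pos [ 0.5674 -0.2304  0.0617] rot [1.7998e+02 4.0000e-02 1.3033e+02] open 0.0409 F [ 1.13 -0.95  0.55] g 40.75567424297333
target [ 0.5667 -0.2301  0.062 ] shift mm [ 0.7 -0.3 -0.3] turn [0.02 0.04 0.03]
```

Emit:
carry_out:
  moves: "0 0 0 0 0 0 44; 0 0 0 0 0 0 50; 0 0 0 0 0 0 60; 0 0 0 0 0 0 75; 0 0 0 0 0 0 75; 0 0 0 0 0 0 75; 0 0 -10 0 0 0 75; 0 0 -32 0 0 0 80; 0 0 -62 0 0 0 85; 0 0 -92 0 0 0 85; 0 0 -110 0 0 0 85; 0 0 -110 0 0 0 85; 0 0 -110 0 0 0 85"

```text
time: 15.55
ee_pos: [0.5673, -0.2303, 0.1715]
tcp_rot: [180.0, 0.0, 130.3]
wrist_force: [0.7, -0.1, -0.0]
opening: 0.085
grasp_force: 0.0
```

```bash
python3 plan.py rail 2 0.1675
```

```text
t 15.55 pos [ 0.5673 -0.2303  0.1715] rot [1.7998e+02 3.0000e-02 1.3034e+02] open 0.085 F [ 0.73 -0.05 -0.03] g 0.0
target [0.5115 0.2072 0.1675] shift mm [369.5 240.7   3.9] turn [3.000e-02 2.000e-02 5.874e+01]
```

Emit:
carry_out:
  moves: "15 10 0 0 0 2 85; 44 29 0 0 0 7 85; 78 51 0 0 0 12 85; 115 75 0 0 0 18 85; 152 99 0 0 0 24 85; 189 123 0 0 0 30 85; 226 147 0 0 0 36 85; 263 171 0 0 0 42 85; 300 195 2 0 0 48 85; 332 216 10 0 0 53 85; 355 231 22 0 0 57 85; 366 239 34 0 0 58.7 85; 369.5 240.7 44 0 0 58.7 85; 369.5 240.7 49 0 0 58.7 85; 369.5 240.7 49 0 0 58.7 85; 369.5 240.7 49 0 0 58.7 85; 369.5 240.7 49 0 0 58.7 85"

```text
time: 17.25
ee_pos: [0.5119, 0.2066, 0.1229]
tcp_rot: [180.0, -0.0, 71.6]
wrist_force: [-0.8, 1.2, 0.5]
opening: 0.0846
grasp_force: 0.0
```

```bash
python3 plan.py rail 2 0.0675
python3 - <<'E'
from ov import *
c=cam('top')
m=cv2.inRange(cv2.cvtColor(c['img'],cv2.COLOR_RGB2HSV),(100,120,60),(125,255,255)); m[:,:320]=0; m[:130]=0
(x,y),r=cv2.minEnclosingCircle(max(cv2.findContours(m,0,2)[0],key=cv2.contourArea)); print(x,y,r)
P=ray(c,x,y,.072); print(P, np.linalg.norm(P[:2]-frame(rack,[[0,.031,0]])[0,:2]))
E
```

```text
t 17.25 pos [0.5119 0.2066 0.1229] rot [ 1.7996e+02 -3.0000e-02  7.1590e+01] open 0.0846 F [-0.82  1.25  0.47] g 0.0
target [0.5115 0.2072 0.0675] shift mm [ 0.4 -0.5 55.4] turn [ 0.04 -0.03 -0.01]
400.73077392578125 184.38461303710938 12.9522705078125
[ 0.57013108 -0.23285982  0.072     ] 0.004406403693817472
```

Emit:
carry_out:
  moves: "0.4 -0.5 10 0 0 0 85; 0.4 -0.5 25 0 0 0 85; 0.4 -0.5 40 0 0 0 85; 0.4 -0.5 50 0 0 0 85; 0.4 -0.5 55 0 0 0 85; 0.4 -0.5 55 0 0 0 60; 0.4 -0.5 55 0 0 0 50; 0.4 -0.5 55 0 0 0 38; 0.4 -0.5 55 0 0 0 36; 0.4 -0.5 55 0 0 0 36; 0.4 -0.5 55 0 0 0 36; 0.4 -0.5 55 0 0 0 36; 0.4 -0.5 55 0 0 0 36"

```text
time: 18.6
ee_pos: [0.5116, 0.2079, 0.068]
tcp_rot: [179.9, -0.1, 71.6]
wrist_force: [0.1, -0.6, 5.7]
opening: 0.0409
grasp_force: 40.4
```

```bash
python3 plan.py rack 2 0.1675
```

```text
t 18.6 pos [0.5116 0.2079 0.068 ] rot [ 1.7993e+02 -5.0000e-02  7.1640e+01] open 0.0409 F [ 0.07 -0.65  5.74] g 40.42179945856333
target [ 0.5266 -0.1828  0.1675] shift mm [-365.9  137.5  -99.6] turn [ 9.000e-02 -1.000e-02 -5.866e+01]
```

Emit:
carry_out:
  moves: "0 0 -8 0 0 0 36; 0 0 -25 0 0 0 36; 0 0 -50 0 0 0 36; 0 0 -75 0 0 0 36; 0 0 -93 0 0 0 36; 0 0 -100 0 0 0 36; -15 6 -100 0 0 -2 36; -44 17 -100 0 0 -7 36; -77 29 -100 0 0 -12 36; -114 43 -100 0 0 -18 36; -151 57 -100 0 0 -24 36; -188 71 -100 0 0 -30 36; -225 85 -100 0 0 -36 36; -262 98 -100 0 0 -42 36; -298 112 -100 0 0 -48 36; -329 124 -100 0 0 -53 36; -352 132 -100 0 0 -57 36; -363 136 -100 0 0 -58.7 36; -365.9 137.5 -100 0 0 -58.7 36; -365.9 137.5 -100 0 0 -58.7 36"

```text
time: 20.6
ee_pos: [0.526, -0.1828, 0.1666]
tcp_rot: [-180.0, -0.1, 130.2]
wrist_force: [0.5, -0.3, -1.0]
opening: 0.041
grasp_force: 40.4
```

```bash
python3 plan.py rack 2 0.062
```

```text
t 20.6 pos [ 0.526  -0.1828  0.1666] rot [-1.7997e+02 -7.0000e-02  1.3025e+02] open 0.041 F [ 0.54 -0.26 -0.99] g 40.43151894584298
target [ 0.5266 -0.1828  0.062 ] shift mm [ -0.5   0.5 104.6] turn [-0.03 -0.07 -0.05]
```

Emit:
carry_out:
  moves: "-0.5 0.5 10 0 0 0 36; -0.5 0.5 28 0 0 0 36; -0.5 0.5 48 0 0 0 36; -0.5 0.5 68 0 0 0 36; -0.5 0.5 84 0 0 0 36; -0.5 0.5 95 0 0 0 36; -0.5 0.5 100 0 0 0 36; -0.5 0.5 102 0 0 0 36; -0.5 0.5 104 0 0 0 36; -0.5 0.5 105 0 0 0 36; -0.5 0.5 106 0 0 0 36; -0.5 0.5 106 0 0 0 36; -0.5 0.5 106 0 0 0 36"

```text
time: 21.9
ee_pos: [0.5272, -0.183, 0.0617]
tcp_rot: [180.0, 0.0, 130.3]
wrist_force: [0.8, -0.7, -0.3]
opening: 0.0411
grasp_force: 40.5
```

```bash
python3 plan.py rack 2 0.062
```

```text
t 21.9 pos [ 0.5272 -0.183   0.0617] rot [1.7998e+02 3.0000e-02 1.3034e+02] open 0.0411 F [ 0.82 -0.69 -0.31] g 40.50138724967837
target [ 0.5266 -0.1828  0.062 ] shift mm [ 0.6 -0.3 -0.3] turn [0.02 0.03 0.04]
```

Emit:
carry_out:
  moves: "0 0 0 0 0 0 44; 0 0 0 0 0 0 50; 0 0 0 0 0 0 60; 0 0 0 0 0 0 75; 0 0 0 0 0 0 75; 0 0 0 0 0 0 75; 0 0 -10 0 0 0 75; 0 0 -32 0 0 0 80; 0 0 -62 0 0 0 85; 0 0 -92 0 0 0 85; 0 0 -110 0 0 0 85; 0 0 -110 0 0 0 85; 0 0 -110 0 0 0 85"

```text
time: 23.2
ee_pos: [0.5272, -0.1829, 0.1715]
tcp_rot: [180.0, 0.0, 130.3]
wrist_force: [-0.3, -0.2, -0.8]
opening: 0.085
grasp_force: 0.0
```

```bash
python3 plan.py rail 3 0.1675
```

```text
t 23.2 pos [ 0.5272 -0.1829  0.1715] rot [1.7998e+02 3.0000e-02 1.3034e+02] open 0.085 F [-0.35 -0.19 -0.79] g 0.0
target [0.5311 0.266  0.1675] shift mm [339.6 293.6   3.9] turn [3.000e-02 2.000e-02 5.874e+01]
```

Emit:
carry_out:
  moves: "14 12 0 0 0 2 85; 41 35 0 0 0 7 85; 71 62 0 0 0 12 85; 105 91 0 0 0 18 85; 139 120 0 0 0 24 85; 173 150 0 0 0 30 85; 207 179 0 0 0 36 85; 241 208 0 0 0 42 85; 275 238 2 0 0 48 85; 305 264 10 0 0 53 85; 326 282 22 0 0 57 85; 337 291 34 0 0 58.7 85; 339.6 293.6 44 0 0 58.7 85; 339.6 293.6 49 0 0 58.7 85; 339.6 293.6 49 0 0 58.7 85; 339.6 293.6 49 0 0 58.7 85; 339.6 293.6 49 0 0 58.7 85"

```text
time: 24.9
ee_pos: [0.5314, 0.2654, 0.1231]
tcp_rot: [180.0, -0.0, 71.6]
wrist_force: [-1.3, -0.3, 0.6]
opening: 0.0849
grasp_force: 0.0
```

```bash
python3 plan.py rail 3 0.0675
python3 - <<'E'
from h import *
s=cam('side')['img'][:,:,::-1]; t=cam('top')['img'][:,:,::-1]
z=np.zeros((420,800,3),np.uint8); z[:,:400]=cv2.resize(s[120:400,170:430],(400,420)); z[:,400:]=cv2.resize(t[120:280,300:460],(400,420))
cv2.imwrite('pics/j.png',z)
E
```

```text
t 24.9 pos [0.5314 0.2654 0.1231] rot [ 1.7995e+02 -4.0000e-02  7.1590e+01] open 0.0849 F [-1.27 -0.34  0.56] g 0.0
target [0.5311 0.266  0.0675] shift mm [ 0.4 -0.6 55.6] turn [ 0.05 -0.04 -0.01]
```

View pics/j.png

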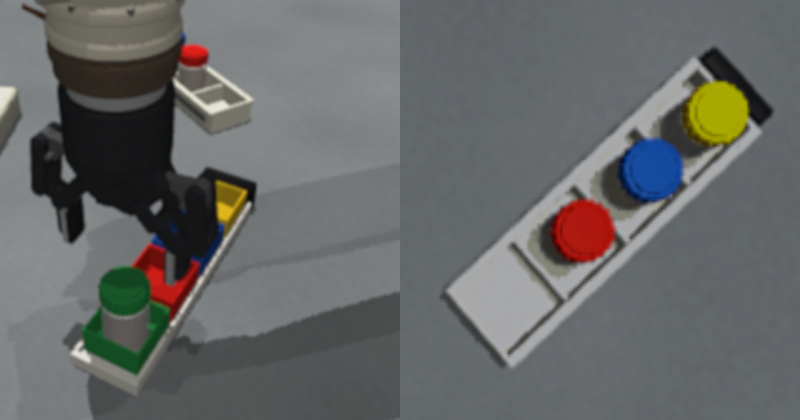

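The top view shows yellow, blue and red upright in compartments 1 to 3, with lids at about (718,112), (652,170) and (583,231). Green is still in the rail at (125,300), below the fingers.

Emit:
carry_out:
  moves: "0.4 -0.6 10 0 0 0 85; 0.4 -0.6 25 0 0 0 85; 0.4 -0.6 40 0 0 0 85; 0.4 -0.6 50 0 0 0 85; 0.4 -0.6 55 0 0 0 85; 0.4 -0.6 55 0 0 0 60; 0.4 -0.6 55 0 0 0 50; 0.4 -0.6 55 0 0 0 38; 0.4 -0.6 55 0 0 0 36; 0.4 -0.6 55 0 0 0 36; 0.4 -0.6 55 0 0 0 36; 0.4 -0.6 55 0 0 0 36; 0.4 -0.6 55 0 0 0 36"

```text
time: 26.3
ee_pos: [0.531, 0.2668, 0.0681]
tcp_rot: [179.9, -0.1, 71.6]
wrist_force: [0.3, 0.3, 5.9]
opening: 0.0413
grasp_force: 40.8
```

```bash
python3 plan.py rack 3 0.1675
```

```text
t 26.3 pos [0.531  0.2668 0.0681] rot [ 1.7994e+02 -6.0000e-02  7.1640e+01] open 0.0413 F [0.3  0.35 5.9 ] g 40.75344130396843
target [ 0.4866 -0.1355  0.1675] shift mm [-395.7   84.7  -99.7] turn [ 9.000e-02 -2.000e-02 -5.866e+01]
```

Emit:
carry_out:
  moves: "0 0 -8 0 0 0 36; 0 0 -25 0 0 0 36; 0 0 -50 0 0 0 36; 0 0 -75 0 0 0 36; 0 0 -93 0 0 0 36; 0 0 -100 0 0 0 36; -16 3 -100 0 0 -2 36; -47 10 -100 0 0 -7 36; -83 18 -100 0 0 -12 36; -123 26 -100 0 0 -18 36; -163 35 -100 0 0 -24 36; -203 43 -100 0 0 -30 36; -243 52 -100 0 0 -36 36; -283 61 -100 0 0 -42 36; -323 69 -100 0 0 -48 36; -356 76 -100 0 0 -53 36; -380 81 -100 0 0 -57 36; -393 84 -100 0 0 -58.7 36; -395.7 84.7 -100 0 0 -58.7 36; -395.7 84.7 -100 0 0 -58.7 36"

```text
time: 28.3
ee_pos: [0.486, -0.1357, 0.1668]
tcp_rot: [-180.0, -0.1, 130.2]
wrist_force: [0.0, 0.4, -0.9]
opening: 0.0413
grasp_force: 40.6
```

```bash
python3 plan.py rack 3 0.062
```

```text
t 28.3 pos [ 0.486  -0.1357  0.1668] rot [-1.7997e+02 -5.0000e-02  1.3024e+02] open 0.0413 F [ 0.01  0.36 -0.88] g 40.58796286582947
target [ 0.4866 -0.1355  0.062 ] shift mm [ -0.3   0.6 104.8] turn [-0.03 -0.05 -0.06]
```

Emit:
carry_out:
  moves: "-0.3 0.6 10 0 0 0 36; -0.3 0.6 28 0 0 0 36; -0.3 0.6 48 0 0 0 36; -0.3 0.6 68 0 0 0 36; -0.3 0.6 84 0 0 0 36; -0.3 0.6 95 0 0 0 36; -0.3 0.6 100 0 0 0 36; -0.3 0.6 102 0 0 0 36; -0.3 0.6 104 0 0 0 36; -0.3 0.6 105 0 0 0 36; -0.3 0.6 106 0 0 0 36; -0.3 0.6 106 0 0 0 36; -0.3 0.6 106 0 0 0 36"

```text
time: 29.6
ee_pos: [0.4872, -0.1356, 0.0616]
tcp_rot: [180.0, 0.0, 130.3]
wrist_force: [0.3, 0.1, 0.8]
opening: 0.0412
grasp_force: 40.8
```

```bash
python3 plan.py rack 3 0.062
```

```text
t 29.6 pos [ 0.4872 -0.1356  0.0616] rot [1.7998e+02 3.0000e-02 1.3034e+02] open 0.0412 F [0.28 0.09 0.76] g 40.76411336660385
target [ 0.4866 -0.1355  0.062 ] shift mm [ 0.5 -0.4 -0.4] turn [0.02 0.03 0.04]
```

Emit:
carry_out:
  moves: "0 0 0 0 0 0 44; 0 0 0 0 0 0 50; 0 0 0 0 0 0 60; 0 0 0 0 0 0 75; 0 0 0 0 0 0 75; 0 0 0 0 0 0 75; 0 0 -10 0 0 0 75; 0 0 -32 0 0 0 80; 0 0 -62 0 0 0 85; 0 0 -92 0 0 0 85; 0 0 -115 0 0 0 85; 20 0 -120 0 0 0 85; 50 0 -120 0 0 0 85; 85 0 -120 0 0 0 85; 120 0 -120 0 0 0 85; 145 0 -120 0 0 0 85; 150 0 -120 0 0 0 85; 150 0 -120 0 0 0 85; 150 0 -120 0 0 0 85; 150 0 -120 0 0 0 85"

```text
time: 31.6
ee_pos: [0.3903, -0.0217, 0.1813]
tcp_rot: [-180.0, 0.0, 130.3]
wrist_force: [-1.0, -0.4, -0.3]
opening: 0.0848
grasp_force: 0.0
```

Run:
```python
from ov import *
ims=[]
for n,(y0,y1,x0,x1) in (('side',(110,230,230,350)),('top',(120,280,300,460))):
    c=cam(n); big=cv2.resize(c['img'][:,:,::-1],None,fx=4,fy=4,interpolation=cv2.INTER_CUBIC)
    for y in Y:
        for z in (.079,): cv2.polylines(big,[((proj(c,frame(rack,np.c_[.021*np.cos(t),y+.021*np.sin(t),0*t+z]))+.5)*4-.5).round().astype(int)],True,(255,255,255),1)
    ims.append(cv2.resize(big[y0*4:y1*4,x0*4:x1*4],(400,400)))
cv2.imwrite('pics/k.png',np.hstack(ims))
```

```text
(no output)
```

View pics/k.png

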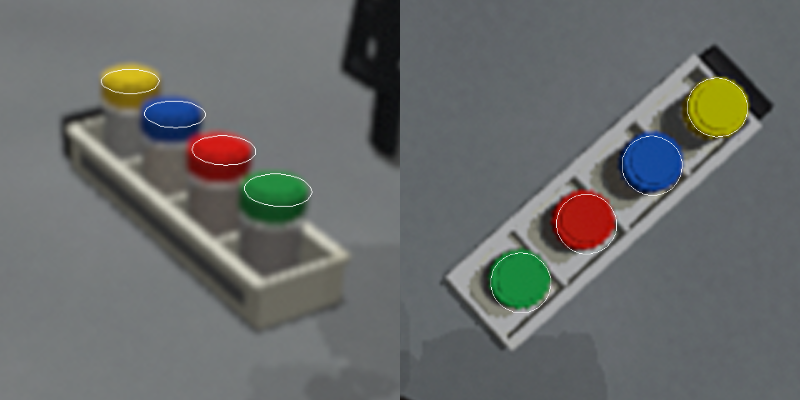

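All four jars stand upright in their compartments. Their lids match the projected circles at floor-seated height in both views, and the gripper is clear of everything.

```bash
python3 -c "
from workcell import bot
print(bot.job_done())"
```

```text
the job is handed in; nothing more can be done
None
```

I moved all four jars into the white rack in rail order (yellow at the black end, then blue, red, green), standing upright and released, and handed the job in at about 32 s; no verdict came back.

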